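# Lay out a ferrule for soldering

### The arm

A 7-joint arm with a two-finger parallel gripper is mounted at the origin on a cart in front of the work surface, level with it; the furniture and walls round the work are solid. World frame = base frame: x ahead of the robot, y to its left, z up, the work surface at z = 0. Lengths are in m, angles in rad, forces in N, time in s.
With the tool pointing down it reaches from about 0.4 to 0.85 m from the base axis. Payload 10.4 kg.
Tool frame: the origin (TCP) lies on the mounting face of the last link; the fingertips stand 173 mm ahead of it and the grasp point (between the pads) lies 155 mm ahead of it (manip.tip_extent is the distance from the TCP to the fingertips, in m); z points along the fingers, y is the line along which they close (so a half turn about z gives the same grasp; the last joint's range is limited). The gripper opens to 85 mm and grips with 20 to 120 N. Pads are 22 mm wide; open, the fingers measure 114 mm over their backs; the gripper's body (76 mm by 85 mm) begins 54 mm behind the grasp point. The pads swing forward as they close: fully open they stand 13 mm farther back than shut.
Start: joints at [-1.2, 0.332, -0.065, 1.46, 0.022, 1.35, -0.088], TCP at [0.24, 0.577, 0.405] pointing down, gripper open.
Joint ranges: [-2.6, 2.6], [-0.5, 2.12], [-1.47, 1.34], [0.16, 2.42], [-1.27, 4.41], [0.06, 2.06], [-2.6, 2.6]. Speed limits (rad/s): [2.22, 2.22, 2.79, 2.79, 3.14, 3.14, 3.14].

### API

Orientations are given as a unit quaternion [x, y, z, w].
In Python, from workcell import manip gives the robot as it stands.
- The arm moves only by the tool move_arm, never from a script. Its argument "plan" is one flat list of numbers, 7 for each row, row after row: the turn, a rotation vector about the tool's x, y, z in rad, then the shift along the tool's x, y, z in m, then the finger opening in m, from 0 to 0.0854. In form: [ax, ay, az, dx, dy, dz, gripper, ax, ay, az, dx, dy, dz, gripper, ...]. A call has 1 to 12 rows; each row is the pose to reach, as a shift and turn from the pose commanded when the call began, along the tool's axes at that moment; what a row does not reach only later rows make up. A row lasts 1/8 s, in which the tool goes at most 62.5 mm and 10.7 degrees, less where a joint would pass 70% of its speed; a pose out of reach is approached as far as the arm can. A call with a gripper value outside its range is refused whole. The fingers move at their own pace and stop on an object; "squeeze" is the grip in N (left out, the last holds). Time passes only in rows, so rows that repeat a pose let the fingers close. It gives the time, the measured TCP pose, the force, the opening and the grip force at its end, in the units of the state.
- manip.get_obs(): the state, without advancing time (a new reading comes with each control period).
- manip.camera(name): name is "side" or "top"; returns a dict with "color" (420x560x3 uint8, red, green, blue), "fx", "fy", "cx", "cy" (pixels), "cam_to_world" (4x4, takes a point from camera to world coordinates). Camera axes: x right, y down, z forward; pixel columns grow to the right and rows downward; lengths in m; the calibration is good to about 2 mm. A picture is of the moment at which its call begins. There is no depth.
- manip.hand_in(): hands the job in; it is judged then, once.
Trained networks look in a picture, given as the dict that the camera call returned (one of the last four; its "shot" number tells which), for a name from the list of things; names that differ only in an ending like _2 or _b are one class to them, and where a whole thing is asked for, a point or a joint stands for the part that bears it (a point fixed in the world has none). Each returns a list of dicts, best first, with "conf" (0 to 1); they miss things now and then, are a little off and sometimes report something else, mostly with a low value. They report only what shows in the picture. A call takes as long as a camera call.
- manip.look_for(picture, label): "position" ([x, y, z] in m, in the coordinates of the camera as it stood for that picture, good to about 4 mm: the middle of the surface that is visible of it).
- manip.silhouettes(picture, label): "pixels" (420x560 bool, what is visible of it).
- manip.tip_of(picture, label): "position" ([x, y, z] in m, in the coordinates of the camera as it stood for that picture, good to about 4 mm: a listed point, or the origin of a listed thing).
The state is a dict: "clock": time; "joint_pos": joint angles; "joint_velocities": joint speeds; "tau": joint torques, N m; "position": TCP position; "ee_rot": TCP orientation; "ft_force": force on the tool from outside, world axes, zero at the start; "torque": the same for the moment, N m; "grip_width": opening from 0.0 (shut) to 1.0 (fully open); "grasp_force": force on a finger pad.
Only numpy, scipy, OpenCV 4.12 (cv2) and the standard library are available. Lean on these libraries where they do the work, as an engineer would, in place of code of your own. Each camera call takes 0.05 s, during which the arm holds its last target. There are 200 camera calls.

### The job

Get the bench ready to solder the medium brass ferrule: lay the broken brick slip that is in front of you flat on the middle of the grey slate, lengthways along it, and stand the medium ferrule upright on the middle of the slip. Stand the flux tin upright on the table to the left of the slate, level with the middle of the slate's left edge and about 3 cm clear of it. Stand the large and the small ferrule upright in the compartments of the wooden tray that match their sizes, leaving the middle compartment empty.

Things in the scene. Friction and masses are not known exactly. Their poses are not given: they have to be found in the camera images.
- slate: Charcoal-grey slate plate fixed on the table, 141 (x) x 108 (y) x 6 mm thick. Origin at the centre of its underside (table height); x runs along its length and points roughly away from the robot (within 0.3 rad), y to its left side as the robot sees it, z up. Left edge at y = +54 mm.
- tray: Wooden tray fixed on the table, 78 (x) x 170 (y) mm; floor 4 mm thick, walls 4 mm thick, tops 16 mm above the table. Origin: centre of underside; x points away from the robot (within 0.3 rad), y to its left. Three open compartments in a row along y, each 70 mm long in x about x = 0: large, 70 wide, centre y = +46; middle, 50 wide, y = -18; small, 34 wide, y = -64 mm.
- slip: Loose broken slip of brown fire brick lying flat near the middle front of the table, between slate and tray; irregular, about 140 (x) x 62 (y) x 11 mm thick, 0.11 to 0.23 kg. Origin at the centre of its underside; x along its length, z up; its ends are interchangeable. Grip across the width at the middle. (A similar piece at the far back edge is scenery: leave it.)
- flux_tin: Loose round flux tin, red with a white lid, 43 to 45 mm diameter, 50 mm high, standing upright. Origin at the centre of its underside, z up its axis.
- ferrule_large: Loose plain brass tube standing on end, the widest of three: outside diameter 52 mm, wall 4 mm, height 40 mm. Origin at the centre of its lower end, z along its axis.
- ferrule_medium: Loose plain brass tube standing on end, the middle one of three: outside diameter 32 mm, wall 3.5 mm, height 40 mm. Origin at the centre of its lower end, z along its axis.
- ferrule_small: Loose plain brass tube standing on end, the narrowest of three: outside diameter 16 mm, wall 2.5 mm, height 40 mm. Origin at the centre of its lower end, z along its axis.

How it is judged:
At the end, for the whole second after the job is handed in: Slip flat and lengthways (0.2 rad) on the slate and medium ferrule upright on the slip, each centred within 15 mm; tin upright on the table, 15 to 45 mm left of the slate, within 20 mm of its middle; large and small ferrules upright on their compartments' floors; all at rest (x of slip in the frame of slate between -0.015 and 0.015 m and y of slip in the frame of slate between -0.015 and 0.015 m and z of slip in the frame of slate between 0.003 and 0.01 m and angle between the x axis of slip and the x axis of slate, either way round below 0.2 rad and x of ferrule_medium in the frame of slip between -0.015 and 0.015 m and y of ferrule_medium in the frame of slip between -0.015 and 0.015 m and z of ferrule_medium in the frame of slip between 0.006 and 0.015 m and x of flux_tin in the frame of slate between -0.02 and 0.02 m and y of flux_tin in the frame of slate between 0.091 and 0.121 m and z of flux_tin in the frame of slate between -0.004 and 0.004 m and x of ferrule_large in the frame of tray between -0.03 and 0.03 m and y of ferrule_large in the frame of tray between 0.034 and 0.058 m and z of ferrule_large in the frame of tray between 0.001 and 0.008 m and x of ferrule_small in the frame of tray between -0.03 and 0.03 m and y of ferrule_small in the frame of tray between -0.076 and -0.052 m and z of ferrule_small in the frame of tray between 0.001 and 0.008 m and angle between each of slip, flux_tin, ferrule_large, ferrule_medium, ferrule_small's own z axis and vertical below 0.1 rad and linear speed of each of slip, flux_tin, ferrule_large, ferrule_medium, ferrule_small below 0.01 m/s); the robot touches nothing.
It also fails if it takes over 118 s, if anything falls off the work surface, if the arm or the gripper's body presses on something with over 40 N, if the wrist force passes 120 N, or if a joint passes its speed limit or range.

## Working session

There is one attempt and no reset: what is moved stays moved. The work goes in short steps, Python scripts to look and compute and a tool call to move; the robot and the scene stay as the last step left them, time stands still between calls to the robot, and variables do not carry over. Pictures are saved under pics/ and viewed, at most 14 in all, crops included, and the job is handed in when it is done.

Besides the shell and the picture viewer there is one more tool, called after "Emit:" as name(argument=value, ...) on one line, values as JSON. move_arm: Moves the arm, as the interface text tells. Its arguments: {"type":"object","properties":{"plan":{"type":"array","items":{"type":"number"}},"squeeze":{"type":"number"}},"required":["plan"]}

```bash
mkdir -p pics; ls; cat > h.py <<'E'
import numpy as np, cv2
from workcell import manip
from scipy.spatial.transform import Rotation as R
def w(c,p):
    T=np.array(c["cam_to_world"]); return T[:3,:3]@np.array(p)+T[:3,3]
def ray(c,u,v,z):
    "pixel -> world at height z"
    T=np.array(c["cam_to_world"]); d=T[:3,:3]@np.array([(u-c["cx"])/c["fx"],(v-c["cy"])/c["fy"],1]); o=T[:3,3]
    return o+d*(z-o[2])/d[2]
def proj(c,p):
    T=np.array(c["cam_to_world"]); q=T[:3,:3].T@(np.array(p)-T[:3,3]); return q[0]/q[2]*c["fx"]+c["cx"],q[1]/q[2]*c["fy"]+c["cy"]
def save(c,n): cv2.imwrite(f"pics/{n}.png",c["color"][:,:,::-1])
def rect(c,m,z):
    "min-area rectangle of mask, projected to plane z: centre, size, angle"
    m=m.astype(np.uint8); k,_=cv2.findContours(m,0,2)[:2]; k=max(k,key=cv2.contourArea)[:,0]
    P=np.array([ray(c,u,v,z)[:2] for u,v in k]).astype(np.float32)
    return cv2.minAreaRect(P*1000)
E
python3 - <<'E'
from h import *
np.set_printoptions(precision=4,suppress=True)
o=manip.get_obs(); print(o["position"],o["ee_rot"],o["clock"],manip.tip_extent)
for n in("top","side"):
    c=manip.camera(n); save(c,n+"0"); print(n,c["cam_to_world"],c["fx"])
    for l in["slate","tray","slip","flux_tin","ferrule_large","ferrule_medium","ferrule_small"]:
        print(l,[(round(d["conf"],2),w(c,d["position"])) for d in manip.tip_of(c,l)[:3]])
        if n=="top":
            for d in manip.silhouettes(c,l)[:2]: print("   sil",round(d["conf"],2),d["pixels"].sum(),rect(c,d["pixels"],{"slate":.006,"tray":.016,"slip":.011,"flux_tin":.05}.get(l,.04)))
E
```

```text
pics
[0.2397 0.577  0.4039] [ 0.1956  0.9807 -0.0007 -0.0001] 0.0 0.1734
top [[-0.0156 -0.9971  0.0748  0.4783]
 [-0.9991  0.0184  0.038  -0.0189]
 [-0.0392 -0.0741 -0.9965  0.9763]
 [ 0.      0.      0.      1.    ]] 498.6930716172899
slate [(0.76, array([ 0.4432,  0.228 , -0.0013]))]
   sil 0.97 3887 ((441.8894348144531, 226.6855926513672), (108.66179656982422, 141.64263916015625), 88.90242004394531)
tray [(0.63, array([ 0.4745, -0.2475, -0.    ])), (0.19, array([ 0.6732, -0.2072, -0.0009]))]
   sil 0.55 3764 ((472.1508483886719, -249.74703979492188), (171.65914916992188, 79.60128021240234), 89.20758819580078)
slip [(0.72, array([ 0.457 ,  0.0245, -0.0035]))]
   sil 0.88 1836 ((454.7301940917969, 22.54930877685547), (135.6914825439453, 58.5980110168457), 22.295568466186523)
flux_tin [(0.76, array([0.641 , 0.1992, 0.001 ]))]
   sil 0.79 561 ((640.7551879882812, 193.4931182861328), (54.5549201965332, 44.107688903808594), 44.32944869995117)
ferrule_large [(0.56, array([ 0.6448, -0.0723,  0.0007]))]
   sil 0.51 1901 ((454.3821716308594, 21.013046264648438), (134.27255249023438, 58.5729
[... 229 characters left out ...]
 array([ 0.6767, -0.2085, -0.0014]))]
   sil 0.64 70 ((671.1318969726562, -204.90057373046875), (10.643129348754883, 21.587635040283203), 43.973609924316406)
side [[ 0.9999  0.0109  0.0063  0.5566]
 [-0.0009 -0.4349  0.9005 -0.9116]
 [ 0.0125 -0.9004 -0.4349  0.4642]
 [ 0.      0.      0.      1.    ]] 521.7556104098616
slate [(0.75, array([ 0.4417,  0.23  , -0.0017]))]
tray [(0.58, array([ 0.4734, -0.2472, -0.0018]))]
slip [(0.95, array([ 0.4601,  0.0257, -0.0021]))]
flux_tin [(0.85, array([0.6462, 0.2012, 0.0006]))]
ferrule_large [(0.63, array([ 0.6435, -0.0673, -0.0004]))]
ferrule_medium [(0.88, array([ 0.6773,  0.0687, -0.0025]))]
ferrule_small [(0.7, array([ 0.6763, -0.2066,  0.0039]))]
```

View pics/top0.png

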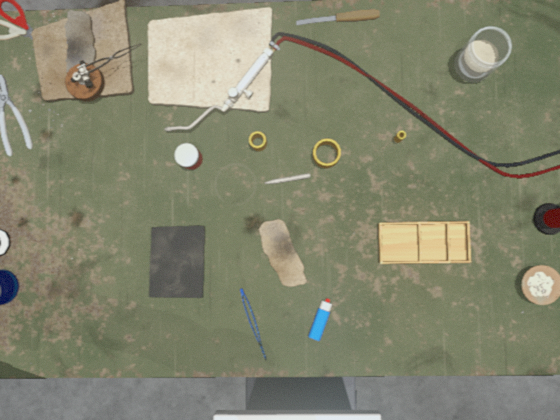

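View pics/side0.png

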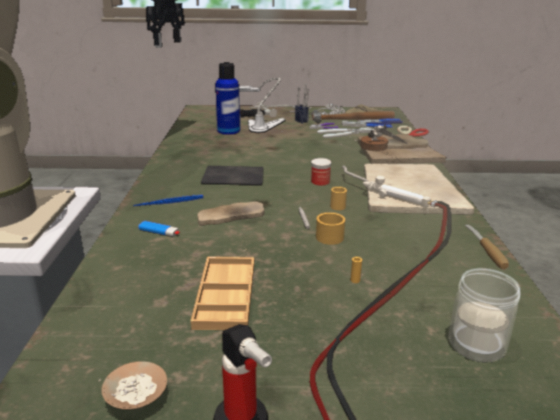

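Top view: slate at (178,261), tilted slip at (282,253), tray at (424,242), tin at (187,156), and the medium, large and small ferrules at (258,140), (326,152) and (402,135). The networks agree with this, apart from one bad silhouette for the large ferrule. I'll start with the slip.

```bash
cat >> h.py <<'E'
np.set_printoptions(precision=4,suppress=True)
def go(*wps):
    "waypoints (x,y,tcp z,yaw deg of tool y) -> turn and shift in tool axes"
    o=manip.get_obs(); p=np.array(o["position"]); r=R.from_quat(o["ee_rot"])
    print("t",round(o["clock"],2),"pos",p,"yaw_y",np.degrees(np.arctan2(*r.as_matrix()[[1,0],1])).round(1),"j",np.array(o["joint_pos"]).round(2),"F",np.array(o["ft_force"]).round(1),"grip",o["grip_width"],o["grasp_force"])
    for x,y,z,a in wps:
        a=np.radians(a); Y=np.array([np.cos(a),np.sin(a),0]); Z=np.array([0,0,-1]); 
        g=R.from_matrix(np.c_[np.cross(Y,Z),Y,Z])
        print((r.inv()*g).as_rotvec().round(3),r.inv().apply(np.array([x,y,z])-p).round(4))
E
python3 -c "
from h import *
go((.457,.024,.28,112.3),(.457,.024,.2,112.3))"
```

```text
t 1.15 pos [0.2398 0.5772 0.4047] yaw_y 67.4 j [-1.2   0.33 -0.06  1.46  0.02  1.35 -0.09] F [-0.3 -0.2  0.3] grip 1.001248768758407 0.0
[ 0.     0.    -0.783] [-0.4128 -0.4275  0.1247]
[ 0.     0.    -0.783] [-0.4128 -0.4275  0.2047]
```

Emit:
move_arm(plan=[0, 0, -0.783, -0.413, -0.4275, 0.125, 0.0854, 0, 0, -0.783, -0.413, -0.4275, 0.125, 0.0854, 0, 0, -0.783, -0.413, -0.4275, 0.125, 0.0854, 0, 0, -0.783, -0.413, -0.4275, 0.125, 0.0854, 0, 0, -0.783, -0.413, -0.4275, 0.125, 0.0854, 0, 0, -0.783, -0.413, -0.4275, 0.125, 0.0854, 0, 0, -0.783, -0.413, -0.4275, 0.125, 0.0854, 0, 0, -0.783, -0.413, -0.4275, 0.125, 0.0854, 0, 0, -0.783, -0.413, -0.4275, 0.125, 0.0854, 0, 0, -0.783, -0.413, -0.4275, 0.205, 0.08, 0, 0, -0.783, -0.413, -0.4275, 0.205, 0.08, 0, 0, -0.783, -0.413, -0.4275, 0.205, 0.08])

```text
clock: 2.65
position: [0.4563, 0.0226, 0.1978]
ee_rot: [-0.192, 0.981, -0.0, -0.002]
ft_force: [0.9, -0.0, 0.5]
grip_width: 0.94
grasp_force: 0.0
```

```bash
python3 -c "
from h import *
go((.457,.024,.2,112.3),(.457,.024,.182,112.3))
c=manip.camera('side'); cv2.imwrite('pics/s1.png',cv2.resize(c['color'][100:260,130:340,::-1],None,fx=3.5,fy=3.5))"
```

```text
t 2.65 pos [0.4563 0.0226 0.1978] yaw_y 112.1 j [-0.47  0.21  0.35  2.12 -0.1   0.83  1.89] F [ 0.9 -0.   0.5] grip 0.9397854501479042 0.0
[-0.    -0.005 -0.003] [-0.0011  0.0011 -0.0022]
[-0.    -0.005 -0.003] [-0.0012  0.0011  0.0158]
```

View pics/s1.png

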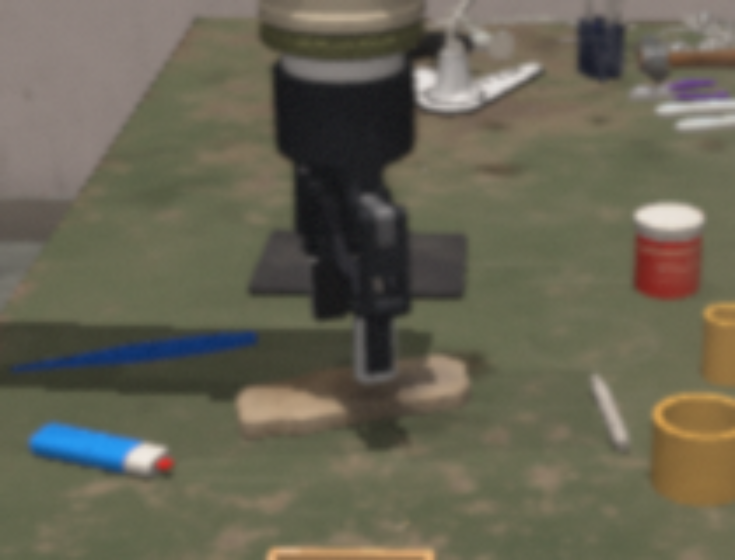

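The gripper straddles the slip's middle, with the near fingertip at crop (375,380), above the table. I'll lower it and close with force checks.

Emit:
move_arm(plan=[0, 0, 0, -0.001, 0.001, 0.01, 0.08, 0, 0, 0, -0.001, 0.001, 0.016, 0.08, 0, 0, 0, -0.001, 0.001, 0.02, 0.08, 0, 0, 0, -0.001, 0.001, 0.02, 0.08])

```text
clock: 3.2
position: [0.4576, 0.0255, 0.1796]
ee_rot: [-0.194, 0.981, 0.0, -0.0]
ft_force: [0.4, 0.2, -0.4]
grip_width: 0.943
grasp_force: 0.0
```

```bash
python3 -c "
from h import *
o=manip.get_obs();p=np.array(o['position'])
go((.457,.024,.174,112.3))
c=manip.camera('side'); cv2.imwrite('pics/s2.png',cv2.resize(c['color'][160:240,190:280,::-1],None,fx=7,fy=7))
f=p+np.array([.0151,-.037,-p[2]])
for z in(0,.005,.01,.015):print(z,proj(c,[f[0],f[1],z]))"
```

```text
t 3.2 pos [0.4576 0.0255 0.1796] yaw_y 112.3 j [-0.47  0.25  0.34  2.12 -0.12  0.79  1.91] F [ 0.4  0.2 -0.4] grip 0.942989755936266 0.0
[ 0. -0.  0.] [ 0.0011 -0.0011  0.0056]
0 (np.float64(237.4628782762968), np.float64(222.48847776437776))
0.005 (np.float64(237.39468732933278), np.float64(220.19028779620766))
0.01 (np.float64(237.32620200867396), np.float64(217.8821767651612))
0.015 (np.float64(237.25742040402298), np.float64(215.564080289877))
```

View pics/s2.png

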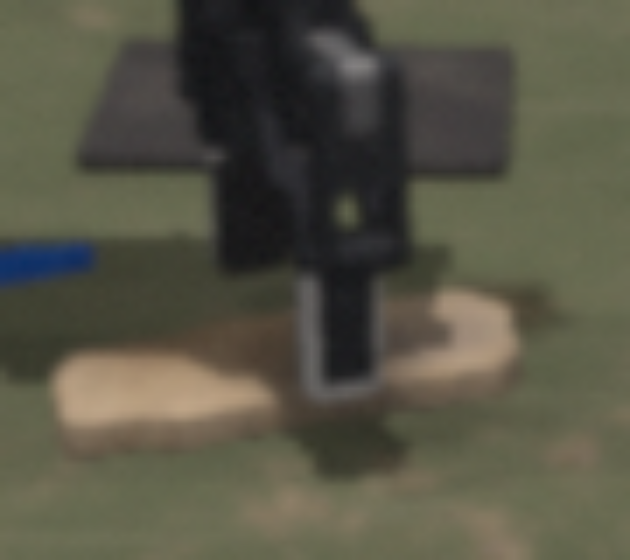

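The fingertip is about 13 mm up while open, so the 173 mm figure must hold for shut fingers. I'll go 8 mm lower and close.

Emit:
move_arm(plan=[0, 0, 0, 0, -0.001, 0.008, 0.08, 0, 0, 0, 0, -0.001, 0.008, 0.08, 0, 0, 0, 0, -0.001, 0.008, 0.05, 0, 0, 0, 0, -0.001, 0.008, 0.05, 0, 0, 0, 0, -0.001, 0.008, 0.05, 0, 0, 0, 0, -0.001, 0.008, 0.05, 0, 0, 0, 0, -0.001, 0.008, 0.05, 0, 0, 0, 0, -0.001, 0.008, 0.05], squeeze=50)

```text
clock: 4.25
position: [0.4582, 0.0241, 0.1722]
ee_rot: [-0.193, 0.981, 0.0, 0.0]
ft_force: [-1.9, -1.5, 7.1]
grip_width: 0.67
grasp_force: 52.1
```

```bash
python3 -c "
from h import *
go((.457,.024,.23,112.3),(.442,.228,.23,89),(.442,.228,.187,89))"
```

```text
t 4.25 pos [0.4582 0.0241 0.1722] yaw_y 112.3 j [-0.46  0.26  0.34  2.13 -0.12  0.77  1.92] F [-1.9 -1.5  7.1] grip 0.669747307222322 52.10627410153393
[ 0.  0. -0.] [ 0.0011  0.0003 -0.0578]
[0.    0.    0.407] [-0.0624  0.1948 -0.0578]
[0.    0.    0.407] [-0.0624  0.1948 -0.0148]
```

Emit:
move_arm(plan=[0, 0, 0, 0, 0, -0.03, 0.05, 0, 0, 0, 0, 0, -0.058, 0.05, 0, 0, 0.407, -0.062, 0.195, -0.058, 0.05, 0, 0, 0.407, -0.062, 0.195, -0.058, 0.05, 0, 0, 0.407, -0.062, 0.195, -0.058, 0.05, 0, 0, 0.407, -0.062, 0.195, -0.058, 0.05, 0, 0, 0.407, -0.062, 0.195, -0.058, 0.05, 0, 0, 0.407, -0.062, 0.195, -0.04, 0.05, 0, 0, 0.407, -0.062, 0.195, -0.028, 0.05, 0, 0, 0.407, -0.062, 0.195, -0.028, 0.05])

```text
clock: 5.5
position: [0.4412, 0.2273, 0.1988]
ee_rot: [0.009, 1.0, -0.001, -0.001]
ft_force: [-0.0, -0.5, -0.9]
grip_width: 0.664
grasp_force: 55.2
```

```bash
python3 -c "
from h import *
for n in('top','side'):
    c=manip.camera(n)
    print(n,[(round(d['conf'],2),w(c,d['position'])) for d in manip.tip_of(c,'slip')[:2]],[(round(d['conf'],2),d['pixels'].sum(),rect(c,d['pixels'],.03)) for d in manip.silhouettes(c,'slip')[:2]])
cv2.imwrite('pics/s3.png',cv2.resize(c['color'][130:230,170:300,::-1],None,fx=5,fy=5))
go((.442,.228,.179,89))"
```

```text
top [(0.7, array([0.4393, 0.2292, 0.0225]))] [(0.95, np.int64(1158), ((480.4669494628906, 221.98239135742188), (57.363441467285156, 47.93973159790039), 79.03010559082031))]
side [(0.83, array([0.4449, 0.2292, 0.026 ]))] [(0.66, np.int64(529), ((480.3281555175781, 231.97647094726562), (57.41845703125, 72.44810485839844), 2.233729362487793))]
t 5.8 pos [0.4417 0.2283 0.2002] yaw_y 89.0 j [-0.78  0.28  0.24  2.01 -0.09  0.86  1.06] F [ 0.  -0.4 -2.5] grip 0.6649904514165087 55.197110195149435
[ 0.001  0.001 -0.   ] [-0.0003 -0.0003  0.0212]
```

View pics/s3.png

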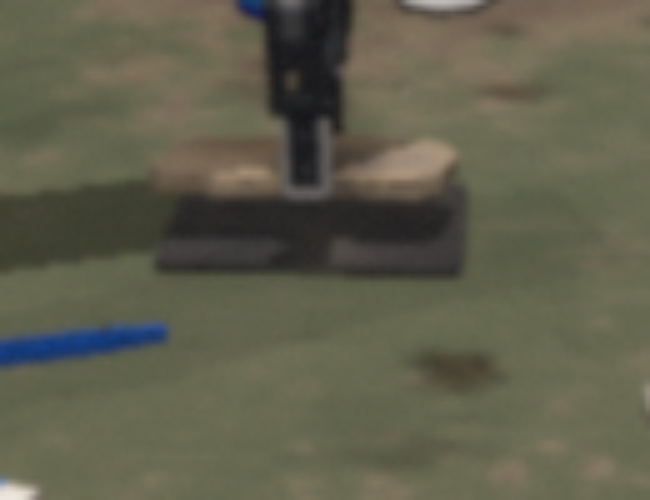

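The slip is held level and sits lengthways over the slate. I'll lower it, release and lift.

Emit:
move_arm(plan=[0, 0, 0, 0, 0, 0.015, 0.05, 0, 0, 0, 0, 0, 0.0215, 0.05, 0, 0, 0, 0, 0, 0.0215, 0.05, 0, 0, 0, 0, 0, 0.0215, 0.05, 0, 0, 0, 0, 0, 0.0215, 0.075, 0, 0, 0, 0, 0, 0.0215, 0.075, 0, 0, 0, 0, 0, 0.0215, 0.08, 0, 0, 0, 0, 0, 0.0215, 0.08, 0, 0, 0, 0, 0, 0, 0.08, 0, 0, 0, 0, 0, -0.06, 0.08, 0, 0, 0, 0, 0, -0.08, 0.08])

```text
clock: 7.18
position: [0.4422, 0.2285, 0.2829]
ee_rot: [0.009, 1.0, 0.001, 0.002]
ft_force: [0.6, -0.5, -0.7]
grip_width: 0.936
grasp_force: 0.0
```

```bash
python3 -c "
from h import *
c=manip.camera('side')
for l in ['slip','ferrule_medium','slate']: print(l,[(round(d['conf'],2),w(c,d['position'])) for d in manip.tip_of(c,l)[:2]])
go((.674,.067,.28,45),(.674,.067,.195,45),(.674,.067,.28,0),(.674,.067,.195,0))
"
```

```text
slip [(0.77, array([0.4433, 0.2314, 0.0063]))]
ferrule_medium [(0.54, array([ 0.6762,  0.0664, -0.0001]))]
slate [(0.84, array([ 0.4396,  0.2319, -0.0037]))]
t 7.38 pos [0.4413 0.2282 0.2794] yaw_y 89.0 j [-0.8   0.16  0.25  1.96 -0.05  1.03  1.03] F [-0.7  0.4 -1.1] grip 0.9364113253230548 0.0
[ 0.    -0.     0.768] [-0.2355 -0.1571 -0.0006]
[ 0.    -0.     0.768] [-0.2355 -0.1571  0.0844]
[ 0.    -0.     1.553] [-0.2355 -0.1571 -0.0006]
[ 0.    -0.     1.553] [-0.2355 -0.1571  0.0844]
```

Emit:
move_arm(plan=[0, 0, 0, -0.2355, -0.157, 0, 0.065, 0, 0, 0, -0.2355, -0.157, 0, 0.065, 0, 0, 0, -0.2355, -0.157, 0, 0.065, 0, 0, 0, -0.2355, -0.157, 0, 0.065, 0, 0, 0, -0.2355, -0.157, 0, 0.065, 0, 0, 0, -0.2355, -0.157, 0.04, 0.065, 0, 0, 0, -0.2355, -0.157, 0.04, 0.065, 0, 0, 0, -0.2355, -0.157, 0.08, 0.065, 0, 0, 0, -0.2355, -0.157, 0.098, 0.065, 0, 0, 0, -0.2355, -0.157, 0.098, 0.065])

```text
clock: 8.62
position: [0.6736, 0.0674, 0.1809]
ee_rot: [0.009, 1.0, -0.0, -0.001]
ft_force: [1.0, -0.3, 1.2]
grip_width: 0.762
grasp_force: 0.0
```

```bash
python3 -c "
from h import *
go((.674,.067,.18,89))
c=manip.camera('side'); cv2.imwrite('pics/s4.png',cv2.resize(c['color'][130:250,270:400,::-1],None,fx=5,fy=5))
"
```

```text
t 8.62 pos [0.6736 0.0674 0.1809] yaw_y 89.0 j [-0.41  0.66  0.34  1.53 -0.25  1.    1.55] F [ 1.  -0.3  1.2] grip 0.7616543165518591 0.0
[-0.    -0.002  0.   ] [-0.0004 -0.0004  0.0009]
```

View pics/s4.png

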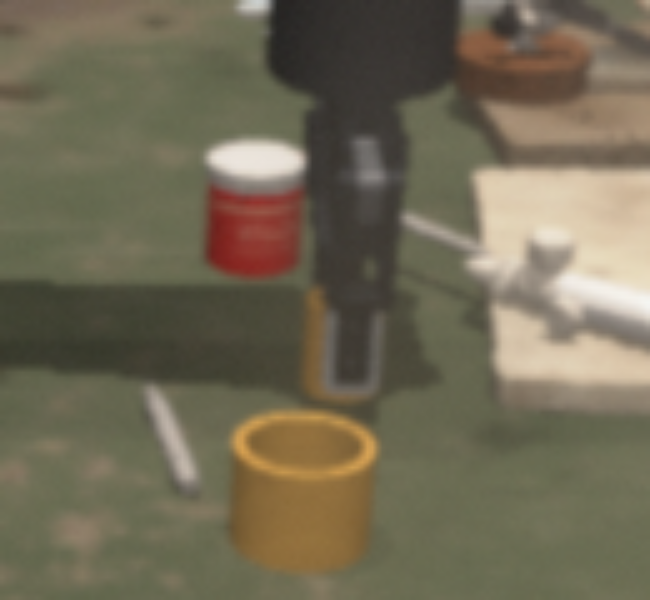

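The fingers straddle the medium ferrule with their middles within 2 mm. Close, lift, carry.

Emit:
move_arm(plan=[0, 0, 0, 0, 0, 0.001, 0.02, 0, 0, 0, 0, 0, 0.001, 0.02, 0, 0, 0, 0, 0, 0.001, 0.02, 0, 0, 0, 0, 0, 0.001, 0.02, 0, 0, 0, 0, 0, 0.001, 0.02, 0, 0, 0, 0, 0, -0.05, 0.02, 0, 0, 0, 0, 0, -0.08, 0.02], squeeze=40)

```text
clock: 9.55
position: [0.6745, 0.067, 0.2641]
ee_rot: [0.009, 1.0, 0.0, 0.001]
ft_force: [1.3, -0.4, -0.6]
grip_width: 0.353
grasp_force: 39.7
```

```bash
python3 -c "
from h import *
go((.443,.229,.26,89),(.443,.229,.206,89))
"
```

```text
t 9.55 pos [0.6745 0.067  0.2641] yaw_y 89.0 j [-0.43  0.57  0.37  1.48 -0.22  1.13  1.53] F [ 1.3 -0.4 -0.6] grip 0.35312968834634895 39.70025684684515
[ 0.     0.002 -0.001] [0.2344 0.1578 0.0037]
[ 0.     0.002 -0.001] [0.2345 0.1578 0.0577]
```

Emit:
move_arm(plan=[0, 0, 0, 0.234, 0.158, 0, 0.02, 0, 0, 0, 0.234, 0.158, 0, 0.02, 0, 0, 0, 0.234, 0.158, 0, 0.02, 0, 0, 0, 0.234, 0.158, 0, 0.02, 0, 0, 0, 0.234, 0.158, 0, 0.02, 0, 0, 0, 0.234, 0.158, 0.003, 0.02, 0, 0, 0, 0.234, 0.158, 0.04, 0.02, 0, 0, 0, 0.234, 0.158, 0.055, 0.02, 0, 0, 0, 0.234, 0.158, 0.055, 0.02])

```text
clock: 10.68
position: [0.4432, 0.2285, 0.206]
ee_rot: [0.009, 1.0, -0.001, -0.001]
ft_force: [0.5, 0.1, -0.1]
grip_width: 0.356
grasp_force: 39.7
```

```bash
python3 -c "
from h import *
c=manip.camera('side')
for l in ['slip','ferrule_medium']: print(l,[(round(d['conf'],2),w(c,d['position'])) for d in manip.tip_of(c,l)[:2]])
cv2.imwrite('pics/s5.png',cv2.resize(c['color'][120:210,180:290,::-1],None,fx=6,fy=6))
go((.443,.229,.199,89),(.443,.229,.28,89))
"
```

```text
slip [(0.87, array([0.4392, 0.2281, 0.0048])), (0.24, array([ 0.4408,  0.2273, -0.0009]))]
ferrule_medium [(0.38, array([0.4436, 0.2286, 0.022 ]))]
t 10.82 pos [0.4437 0.2292 0.2077] yaw_y 88.9 j [-0.83  0.27  0.29  2.01 -0.1   0.87  1.07] F [ 0.8  0.4 -0.8] grip 0.3538112128820652 39.70601056935266
[ 0.001  0.001 -0.001] [ 0.0007 -0.0002  0.0086]
[ 0.001  0.001 -0.001] [ 0.0006 -0.0002 -0.0724]
```

View pics/s5.png

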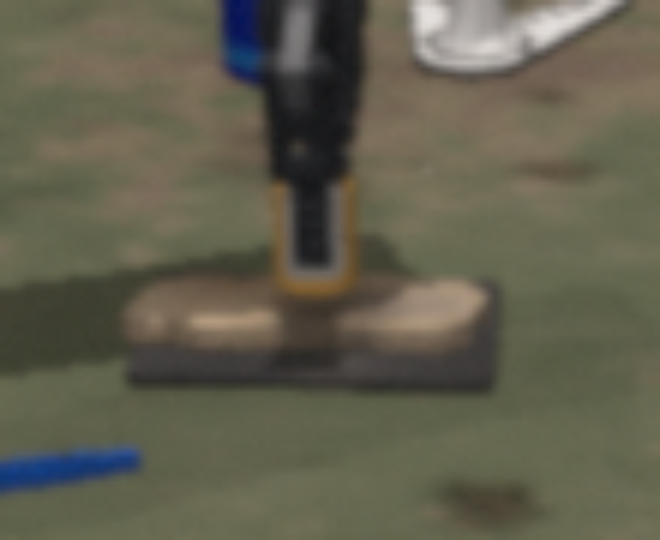

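The ferrule at crop (316,240) is upright over the middle of the slip. Lower it, release and retreat.

Emit:
move_arm(plan=[0, 0, 0, 0, 0, 0.005, 0.02, 0, 0, 0, 0, 0, 0.0085, 0.02, 0, 0, 0, 0, 0, 0.0085, 0.02, 0, 0, 0, 0, 0, 0.0085, 0.04, 0, 0, 0, 0, 0, 0.0085, 0.055, 0, 0, 0, 0, 0, 0.0085, 0.055, 0, 0, 0, 0, 0, 0.0085, 0.055, 0, 0, 0, 0, 0, 0, 0.055, 0, 0, 0, 0, 0, -0.05, 0.065, 0, 0, 0, 0, 0, -0.082, 0.065])

```text
clock: 12.08
position: [0.4433, 0.2292, 0.2912]
ee_rot: [0.009, 1.0, 0.001, 0.001]
ft_force: [1.0, 1.0, -1.1]
grip_width: 0.759
grasp_force: 0.0
```

```bash
python3 -c "
from h import *
for n in ('side','top'):
  c=manip.camera(n)
  for l in ['slip','ferrule_medium','flux_tin']: print(l,[(round(d['conf'],2),w(c,d['position'])) for d in manip.tip_of(c,l)[:2]])
go((.644,.199,.29,89),(.644,.199,.186,89))
"
```

```text
slip [(0.79, array([0.4408, 0.2285, 0.006 ]))]
ferrule_medium [(0.6, array([0.4441, 0.2323, 0.0169]))]
flux_tin [(0.96, array([ 0.6465,  0.2032, -0.0011]))]
slip [(0.72, array([0.4404, 0.2273, 0.0011]))]
ferrule_medium [(0.47, array([0.4401, 0.2318, 0.0151]))]
flux_tin [(0.72, array([ 0.64  ,  0.2007, -0.0007])), (0.24, array([ 0.6765, -0.2072,  0.0001]))]
t 12.47 pos [0.4426 0.2291 0.2878] yaw_y 89.0 j [-0.85  0.16  0.3   1.95 -0.05  1.05  1.03] F [0.4 0.3 0.5] grip 0.7613788573984436 0.0
[-0.001 -0.001 -0.   ] [-0.2019 -0.0265 -0.0025]
[-0.001 -0.001 -0.   ] [-0.202  -0.0264  0.1015]
```

Emit:
move_arm(plan=[0, 0, 0, -0.202, -0.028, 0, 0.075, 0, 0, 0, -0.202, -0.028, 0, 0.075, 0, 0, 0, -0.202, -0.028, 0, 0.075, 0, 0, 0, -0.202, -0.028, 0, 0.075, 0, 0, 0, -0.202, -0.028, 0.05, 0.075, 0, 0, 0, -0.202, -0.028, 0.085, 0.075, 0, 0, 0, -0.202, -0.028, 0.1, 0.075, 0, 0, 0, -0.202, -0.028, 0.1, 0.075])

```text
clock: 13.48
position: [0.6442, 0.1976, 0.1879]
ee_rot: [0.009, 1.0, -0.0, -0.001]
ft_force: [0.2, 0.2, 0.5]
grip_width: 0.879
grasp_force: 0.0
```

```bash
python3 -c "
from h import *
go((.644,.2,.186,89))
c=manip.camera('side'); cv2.imwrite('pics/s6.png',cv2.resize(c['color'][120:220,270:380,::-1],None,fx=5,fy=5))
"
```

```text
t 13.47 pos [0.6442 0.1976 0.1879] yaw_y 89.0 j [-0.61  0.64  0.34  1.54 -0.24  1.    1.35] F [0.2 0.2 0.5] grip 0.879021817281797 0.0
[-0.001 -0.002 -0.   ] [0.0002 0.0024 0.0019]
```

View pics/s6.png

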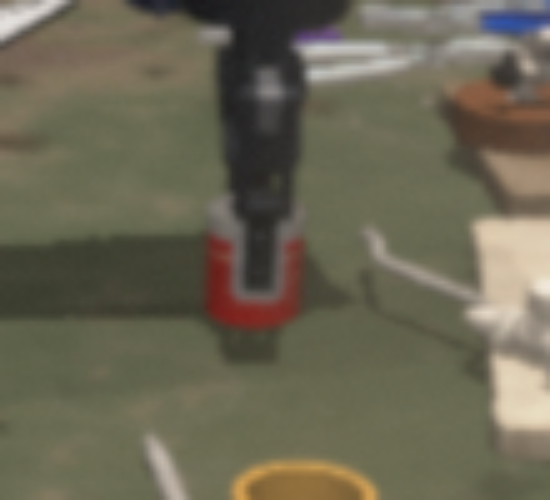

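The finger at crop x=258 is centred on the tin at 254. Close and lift.

Emit:
move_arm(plan=[0, 0, 0, 0, 0.002, 0.002, 0.035, 0, 0, 0, 0, 0.002, 0.002, 0.035, 0, 0, 0, 0, 0.002, 0.002, 0.035, 0, 0, 0, 0, 0.002, 0.002, 0.035, 0, 0, 0, 0, 0.002, 0.002, 0.035, 0, 0, 0, 0, 0.002, 0.002, 0.035, 0, 0, 0, 0, 0.002, -0.05, 0.035, 0, 0, 0, 0, 0.002, -0.08, 0.035], squeeze=40)

```text
clock: 14.52
position: [0.6448, 0.1995, 0.2711]
ee_rot: [0.009, 1.0, 0.0, 0.001]
ft_force: [0.6, 1.1, -0.1]
grip_width: 0.493
grasp_force: 41.0
```

```bash
python3 -c "
from h import *
go((.445,.334,.27,89),(.445,.334,.193,89))
"
```

```text
t 14.53 pos [0.6448 0.1995 0.2711] yaw_y 89.0 j [-0.63  0.55  0.36  1.49 -0.21  1.14  1.32] F [ 0.6  1.1 -0.1] grip 0.4932304828858196 40.955960154533386
[ 0.001  0.002 -0.001] [0.2022 0.1309 0.0008]
[ 0.001  0.002 -0.001] [0.2023 0.1308 0.0778]
```

Emit:
move_arm(plan=[0, 0, 0, 0.2, 0.131, 0, 0.035, 0, 0, 0, 0.2, 0.131, 0, 0.035, 0, 0, 0, 0.2, 0.131, 0, 0.035, 0, 0, 0, 0.2, 0.131, 0, 0.035, 0, 0, 0, 0.2, 0.131, 0.01, 0.035, 0, 0, 0, 0.2, 0.131, 0.05, 0.035, 0, 0, 0, 0.2, 0.131, 0.072, 0.035, 0, 0, 0, 0.2, 0.131, 0.079, 0.035, 0, 0, 0, 0.2, 0.131, 0.083, 0.035, 0, 0, 0, 0.2, 0.131, 0.084, 0.035, 0, 0, 0, 0.2, 0.131, 0.084, 0.035])

```text
clock: 15.9
position: [0.4472, 0.3332, 0.1878]
ee_rot: [0.01, 1.0, -0.0, -0.001]
ft_force: [-15.6, -12.9, 35.2]
grip_width: 0.494
grasp_force: 44.5
```

```bash
python3 -c "
from h import *
c=manip.camera('side')
print([(round(d['conf'],2),w(c,d['position'])) for d in manip.tip_of(c,'flux_tin')[:2]])
go((.444,.334,.186,89),(.444,.334,.3,89))
"
```

```text
[(0.47, array([0.4495, 0.3357, 0.0003]))]
t 16.0 pos [0.4472 0.3331 0.1878] yaw_y 88.9 j [-0.96  0.42  0.29  1.87 -0.15  0.88  0.95] F [-16.2 -13.6  35. ] grip 0.4907216250792664 44.53381419181824
[-0.    -0.002 -0.002] [0.0032 0.0008 0.0018]
[-0.    -0.002 -0.002] [ 0.0034  0.0008 -0.1122]
```

The tin is on the table and pressed a little too hard. I'll ease up, release and retreat.

Emit:
move_arm(plan=[0, 0, 0, 0, 0, -0.002, 0.035, 0, 0, 0, 0, 0, -0.002, 0.05, 0, 0, 0, 0, 0, -0.002, 0.06, 0, 0, 0, 0, 0, -0.002, 0.06, 0, 0, 0, 0, 0, -0.002, 0.06, 0, 0, 0, 0, 0, -0.02, 0.06, 0, 0, 0, 0, 0, -0.07, 0.065, 0, 0, 0, 0, 0, -0.11, 0.075, 0, 0, 0, 0, 0, -0.12, 0.08])

```text
clock: 17.12
position: [0.4476, 0.3344, 0.3088]
ee_rot: [0.009, 1.0, 0.002, 0.002]
ft_force: [0.8, 1.1, 0.4]
grip_width: 0.934
grasp_force: 0.0
```

```bash
python3 -c "
from h import *
for n in ('side','top'):
  c=manip.camera(n)
  for l in ['slip','ferrule_medium','flux_tin','ferrule_large','ferrule_small']: print(l,[(round(d['conf'],2),w(c,d['position'])) for d in manip.tip_of(c,l)[:2]])
go((.644,-.07,.30,89),(.644,-.07,.184,89))
"
```

```text
slip [(0.63, array([0.4432, 0.2303, 0.0039])), (0.37, array([ 0.6765, -0.2052, -0.0006]))]
ferrule_medium [(0.65, array([0.4452, 0.2292, 0.0138]))]
flux_tin [(0.76, array([ 0.4502,  0.3367, -0.0011]))]
ferrule_large [(0.66, array([ 0.6427, -0.0715,  0.0005]))]
ferrule_small [(0.67, array([ 0.6745, -0.208 ,  0.0012]))]
slip [(0.93, array([0.4391, 0.2272, 0.0016]))]
ferrule_medium [(0.78, array([0.4399, 0.2292, 0.0164]))]
flux_tin [(0.75, array([0.4441, 0.3347, 0.0012]))]
ferrule_large [(0.9, array([ 0.6427, -0.0719,  0.0003])), (0.62, array([ 0.6729, -0.2077,  0.0005]))]
ferrule_small [(0.58, array([ 0.6751, -0.2083,  0.0018]))]
t 17.73 pos [0.4468 0.3341 0.3043] yaw_y 89.0 j [-1.    0.27  0.32  1.78 -0.09  1.11  0.9 ] F [-0.2 -0.6  0.2] grip 0.9377921664833154 0.0
[-0. -0. -0.] [-0.2044 -0.4005  0.0044]
[-0. -0. -0.] [-0.2044 -0.4005  0.1204]
```

Emit:
move_arm(plan=[0, 0, 0, -0.203, -0.4015, 0, 0.08, 0, 0, 0, -0.203, -0.4015, 0, 0.08, 0, 0, 0, -0.203, -0.4015, 0, 0.08, 0, 0, 0, -0.203, -0.4015, 0, 0.08, 0, 0, 0, -0.203, -0.4015, 0, 0.08, 0, 0, 0, -0.203, -0.4015, 0, 0.08, 0, 0, 0, -0.203, -0.4015, 0, 0.08, 0, 0, 0, -0.203, -0.4015, 0, 0.08, 0, 0, 0, -0.203, -0.4015, 0.05, 0.08, 0, 0, 0, -0.203, -0.4015, 0.09, 0.08, 0, 0, 0, -0.203, -0.4015, 0.09, 0.08])

```text
clock: 19.1
position: [0.6414, -0.0699, 0.2116]
ee_rot: [0.009, 1.0, 0.0, -0.003]
ft_force: [-0.5, 0.5, 0.1]
grip_width: 0.931
grasp_force: 0.0
```

```bash
python3 -c "
from h import *
go((.643,-.071,.19,89))
c=manip.camera('side'); cv2.imwrite('pics/s7.png',cv2.resize(c['color'][130:260,270:400,::-1],None,fx=4,fy=4))
"
```

```text
t 19.1 pos [ 0.6414 -0.0699  0.2116] yaw_y 89.0 j [-0.33  0.58  0.49  1.62 -0.31  1.02  1.81] F [-0.5  0.5  0.1] grip 0.9309723077919546 0.0
[ 0.    -0.006  0.   ] [-0.0018 -0.0011  0.0216]
```

View pics/s7.png

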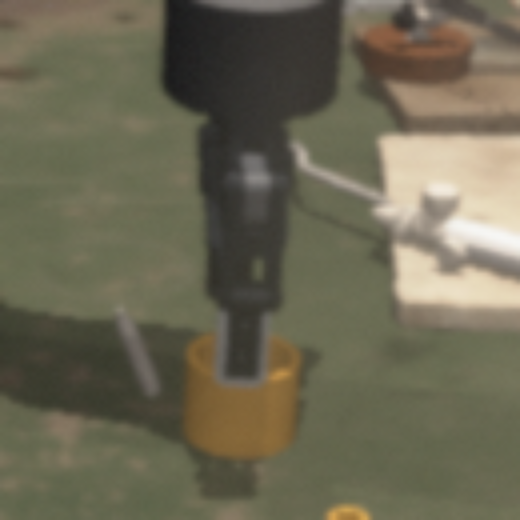

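The finger at crop x=241 is aligned with the ferrule at 242, just above the rim. Lower, close and lift.

Emit:
move_arm(plan=[0, 0, 0, -0.002, -0.001, 0.015, 0.08, 0, 0, 0, -0.002, -0.001, 0.0215, 0.08, 0, 0, 0, -0.002, -0.001, 0.0215, 0.08, 0, 0, 0, -0.002, -0.001, 0.0215, 0.04, 0, 0, 0, -0.002, -0.001, 0.0215, 0.04, 0, 0, 0, -0.002, -0.001, 0.0215, 0.04, 0, 0, 0, -0.002, -0.001, 0.0215, 0.04, 0, 0, 0, -0.002, -0.001, 0.0215, 0.04, 0, 0, 0, -0.002, -0.001, 0.0215, 0.04, 0, 0, 0, -0.002, -0.001, -0.03, 0.04, 0, 0, 0, -0.002, -0.001, -0.058, 0.04], squeeze=40)

```text
clock: 20.52
position: [0.645, -0.0722, 0.2753]
ee_rot: [0.009, 1.0, -0.0, 0.001]
ft_force: [-0.2, -0.5, -0.7]
grip_width: 0.599
grasp_force: 42.2
```

```bash
python3 -c "
from h import *
go((.4735,-.202,.27,89),(.4735,-.202,.2,89))
"
```

```text
t 20.52 pos [ 0.645  -0.0722  0.2753] yaw_y 89.0 j [-0.34  0.52  0.52  1.57 -0.27  1.13  1.79] F [-0.2 -0.5 -0.7] grip 0.5988018893089503 42.248480916023254
[-0.     0.003 -0.001] [ 0.1692 -0.1328  0.0049]
[-0.     0.003 -0.001] [ 0.1693 -0.1328  0.0749]
```

Emit:
move_arm(plan=[0, 0, 0, 0.169, -0.133, 0, 0.04, 0, 0, 0, 0.169, -0.133, 0, 0.04, 0, 0, 0, 0.169, -0.133, 0, 0.04, 0, 0, 0, 0.169, -0.133, 0, 0.04, 0, 0, 0, 0.169, -0.133, 0.02, 0.04, 0, 0, 0, 0.169, -0.133, 0.05, 0.04, 0, 0, 0, 0.169, -0.133, 0.065, 0.04, 0, 0, 0, 0.169, -0.133, 0.065, 0.04])

```text
clock: 21.52
position: [0.4733, -0.2016, 0.2071]
ee_rot: [0.009, 1.0, 0.0, -0.001]
ft_force: [-0.3, -0.3, -1.4]
grip_width: 0.599
grasp_force: 42.2
```

```bash
python3 -c "
from h import *
c=manip.camera('side')
for l in ['tray','ferrule_large']: print(l,[(round(d['conf'],2),w(c,d['position'])) for d in manip.tip_of(c,l)[:2]])
go((.4735,-.202,.195,89))
cv2.imwrite('pics/s8.png',cv2.resize(c['color'][180:340,170:300,::-1],None,fx=3.7,fy=3.7))
"
```

```text
tray [(0.88, array([ 0.4737, -0.2479, -0.0024]))]
ferrule_large [(0.69, array([ 0.4713, -0.1997,  0.0107]))]
t 21.68 pos [ 0.4738 -0.202   0.2086] yaw_y 89.0 j [-0.2   0.34  0.59  1.98 -0.24  0.89  2.07] F [-0.5 -0.   0.1] grip 0.5971995613185122 42.236551344394684
[-0.     0.001 -0.   ] [0.0003 0.     0.0136]
```

View pics/s8.png

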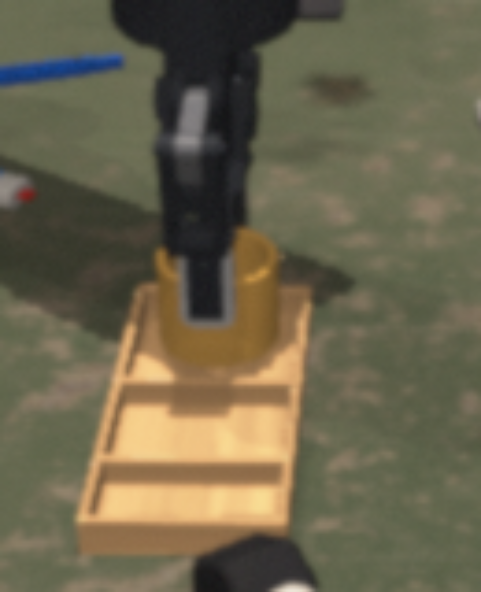

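The ferrule at crop x=219 is centred in the large compartment (about 130–308). Lower it, release and rise.

Emit:
move_arm(plan=[0, 0, 0, 0, 0, 0.006, 0.04, 0, 0, 0, 0, 0, 0.0105, 0.04, 0, 0, 0, 0, 0, 0.013, 0.04, 0, 0, 0, 0, 0, 0.013, 0.04, 0, 0, 0, 0, 0, 0.0125, 0.06, 0, 0, 0, 0, 0, 0.0125, 0.07, 0, 0, 0, 0, 0, 0.0125, 0.07, 0, 0, 0, 0, 0, 0.0125, 0.07, 0, 0, 0, 0, 0, -0.02, 0.07, 0, 0, 0, 0, 0, -0.06, 0.06, 0, 0, 0, 0, 0, -0.07, 0.05])

```text
clock: 23.05
position: [0.4739, -0.2023, 0.2798]
ee_rot: [0.009, 1.0, -0.0, 0.002]
ft_force: [0.3, 0.2, -0.1]
grip_width: 0.583
grasp_force: 0.0
```

```bash
python3 -c "
from h import *
for n in ('side','top'):
  c=manip.camera(n)
  for l in ['ferrule_large','ferrule_small']: print(l,[(round(d['conf'],2),w(c,d['position'])) for d in manip.tip_of(c,l)[:2]])
go((.675,-.207,.28,45),(.675,-.207,.191,45))
"
```

```text
ferrule_large [(0.62, array([ 0.4715, -0.2012,  0.0053])), (0.62, array([ 0.4732, -0.2498, -0.0016]))]
ferrule_small [(0.71, array([ 0.6743, -0.2035,  0.0032]))]
ferrule_large [(0.46, array([ 0.4741, -0.2053,  0.0077]))]
ferrule_small [(0.43, array([ 0.674 , -0.2062,  0.0022]))]
t 23.35 pos [ 0.4729 -0.2016  0.2765] yaw_y 89.0 j [-0.24  0.23  0.62  1.93 -0.15  1.03  2.  ] F [-0.6  0.8 -0.3] grip 0.5874421175004457 0.0
[-0.001 -0.002  0.768] [-0.2021 -0.0018 -0.0039]
[-0.001 -0.002  0.768] [-0.2023 -0.0018  0.0851]
```

Emit:
move_arm(plan=[0, 0, 0.768, -0.2016, -0.0013, -0.003, 0.05, 0, 0, 0.768, -0.2016, -0.0013, -0.003, 0.05, 0, 0, 0.768, -0.2016, -0.0013, -0.003, 0.05, 0, 0, 0.768, -0.2016, -0.0013, -0.003, 0.05, 0, 0, 0.768, -0.2016, -0.0013, -0.003, 0.05, 0, 0, 0.768, -0.2016, -0.0013, -0.003, 0.05, 0, 0, 0.768, -0.2016, -0.0013, 0.04, 0.05, 0, 0, 0.768, -0.2016, -0.0013, 0.065, 0.05, 0, 0, 0.768, -0.2016, -0.0013, 0.085, 0.05, 0, 0, 0.768, -0.2016, -0.0013, 0.085, 0.05])

```text
clock: 24.6
position: [0.674, -0.2067, 0.1917]
ee_rot: [0.383, 0.924, 0.0, -0.001]
ft_force: [-0.1, -0.3, 0.3]
grip_width: 0.583
grasp_force: 0.0
```

```bash
python3 -c "
from h import *
go((.6745,-.2065,.19,45))
c=manip.camera('side'); cv2.imwrite('pics/s9.png',cv2.resize(c['color'][180:310,290:420,::-1],None,fx=4,fy=4))
"
```

```text
t 24.6 pos [ 0.674  -0.2067  0.1917] yaw_y 45.0 j [-0.2   0.77  0.65  1.45 -0.49  1.09  1.33] F [-0.1 -0.3  0.3] grip 0.5829925781339914 0.0
[-0.001 -0.002  0.   ] [-0.0002  0.0005  0.0017]
```

View pics/s9.png

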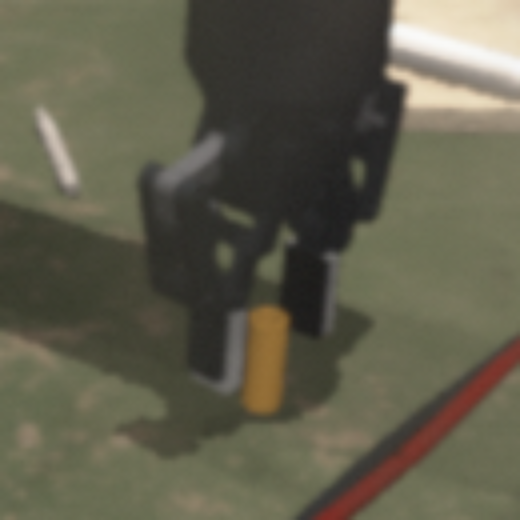

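The small ferrule at crop (266,361) sits midway between the pads (263,357). Close and lift.

Emit:
move_arm(plan=[0, 0, 0, 0, 0, 0.001, 0.005, 0, 0, 0, 0, 0, 0.001, 0.005, 0, 0, 0, 0, 0, 0.001, 0.005, 0, 0, 0, 0, 0, 0.001, 0.005, 0, 0, 0, 0, 0, 0.001, 0.005, 0, 0, 0, 0, 0, 0.001, 0.005, 0, 0, 0, 0, 0, -0.05, 0.005, 0, 0, 0, 0, 0, -0.08, 0.005], squeeze=30)

```text
clock: 25.65
position: [0.675, -0.207, 0.2748]
ee_rot: [0.383, 0.924, 0.0, 0.001]
ft_force: [0.4, -0.1, -0.4]
grip_width: 0.172
grasp_force: 30.8
```

```bash
python3 -c "
from h import *
go((.4725,-.312,.27,45),(.4725,-.312,.21,45))
"
```

```text
t 25.65 pos [ 0.675  -0.207   0.2748] yaw_y 45.0 j [-0.22  0.69  0.69  1.4  -0.45  1.22  1.3 ] F [ 0.4 -0.1 -0.4] grip 0.17201540400307594 30.7920581381768
[ 0.001  0.001 -0.   ] [ 0.0689 -0.2175  0.0046]
[ 0.001  0.001 -0.   ] [ 0.069  -0.2175  0.0646]
```

Emit:
move_arm(plan=[0, 0, 0, 0.069, -0.2175, 0, 0.005, 0, 0, 0, 0.069, -0.2175, 0, 0.005, 0, 0, 0, 0.069, -0.2175, 0, 0.005, 0, 0, 0, 0.069, -0.2175, 0, 0.005, 0, 0, 0, 0.069, -0.2175, 0.02, 0.005, 0, 0, 0, 0.069, -0.2175, 0.05, 0.005, 0, 0, 0, 0.069, -0.2175, 0.063, 0.005, 0, 0, 0, 0.069, -0.2175, 0.063, 0.005])

```text
clock: 26.65
position: [0.4724, -0.3113, 0.2088]
ee_rot: [0.383, 0.924, -0.0, -0.001]
ft_force: [-0.0, 0.6, -0.0]
grip_width: 0.176
grasp_force: 30.8
```

```bash
python3 -c "
from h import *
c=manip.camera('side')
for l in ['tray','ferrule_small']: print(l,[(round(d['conf'],2),w(c,d['position'])) for d in manip.tip_of(c,l)[:2]])
go((.4725,-.312,.195,45))
cv2.imwrite('pics/s10.png',cv2.resize(c['color'][200:350,160:290,::-1],None,fx=3.9,fy=3.9))
"
```

```text
tray [(0.89, array([ 0.4708, -0.249 , -0.0018]))]
ferrule_small [(0.75, array([ 0.4744, -0.3106,  0.0199]))]
t 26.8 pos [ 0.4727 -0.3119  0.2105] yaw_y 45.0 j [-0.1   0.49  0.75  1.85 -0.4   0.96  1.61] F [ 0.4 -1.3  0. ] grip 0.16745302573155416 30.790758607909083
[ 0.     0.001 -0.   ] [ 0.0001 -0.0002  0.0155]
```

View pics/s10.png

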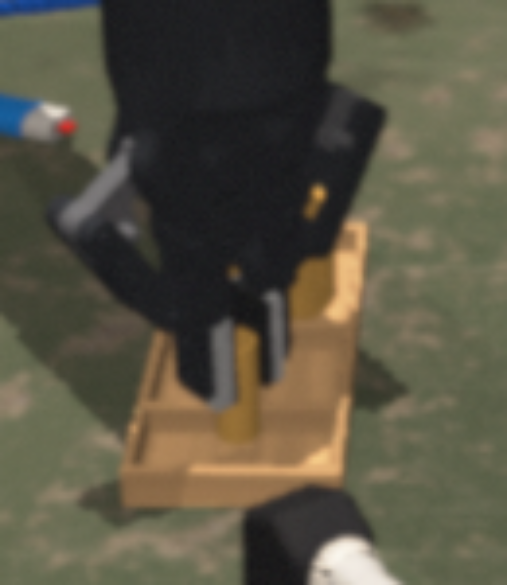

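The small ferrule hangs over the small compartment at crop (240,435). Lower it, release and retreat.

Emit:
move_arm(plan=[0, 0, 0, 0, 0, 0.008, 0.005, 0, 0, 0, 0, 0, 0.012, 0.005, 0, 0, 0, 0, 0, 0.0145, 0.005, 0, 0, 0, 0, 0, 0.0145, 0.005, 0, 0, 0, 0, 0, 0.014, 0.02, 0, 0, 0, 0, 0, 0.014, 0.035, 0, 0, 0, 0, 0, 0.014, 0.035, 0, 0, 0, 0, 0, 0.005, 0.035, 0, 0, 0, 0, 0, -0.04, 0.035, 0, 0, 0, 0, 0, -0.1, 0.035, 0, 0, 0, 0, 0, -0.16, 0.035, 0, 0, 0, 0, 0, -0.16, 0.035])

```text
clock: 28.3
position: [0.4727, -0.3129, 0.3748]
ee_rot: [0.383, 0.924, 0.0, 0.004]
ft_force: [-0.7, -0.2, -1.0]
grip_width: 0.406
grasp_force: 0.0
```

```bash
python3 -c "
from h import *
go()
for n in ('top','side'):
  c=manip.camera(n)
  for l in ['slate','tray','slip','ferrule_medium','flux_tin','ferrule_large','ferrule_small']: print(l,[(round(d['conf'],2),w(c,d['position'])) for d in manip.tip_of(c,l)[:1]])
  if n=='top':
    for l in ['slip','slate']: print(rect(c,manip.silhouettes(c,l)[0]['pixels'],.015 if l=='slip' else .006))
save(c,'end')
"
```

```text
t 28.3 pos [ 0.4727 -0.3129  0.3748] yaw_y 44.9 j [-0.22  0.28  0.86  1.7  -0.23  1.25  1.48] F [-0.7 -0.2 -1. ] grip 0.40591105692202034 0.0
slate []
tray [(0.69, array([ 0.475 , -0.2487,  0.001 ]))]
slip [(0.69, array([0.4391, 0.2282, 0.0037]))]
ferrule_medium [(0.79, array([0.4384, 0.2328, 0.0131]))]
flux_tin [(0.68, array([ 0.4438,  0.3364, -0.0001]))]
ferrule_large [(0.89, array([ 0.472 , -0.2092,  0.0047]))]
ferrule_small [(0.59, array([ 0.4726, -0.3122,  0.0062]))]Traceback (most recent call last):
  File "<string>", line 8, in <module>
    for l in ['slip','slate']: print(rect(c,manip.silhouettes(c,l)[0]['pixels'],.015 if l=='slip' else .006))
                                            ~~~~~~~~~~~~~~~~~~~~~~^^^
IndexError: list index out of range
```

```bash
python3 -c "
from h import *
t=manip.camera('top'); s=manip.camera('side')
for l in ['slip','ferrule_medium','flux_tin','ferrule_large','ferrule_small','tray']: print(l,[(round(d['conf'],2),w(s,d['position'])) for d in manip.tip_of(s,l)[:1]])
a=cv2.resize(t['color'][200:310,110:240],(520,440)); b=cv2.resize(s['color'][120:340,180:320],(280,440))
cv2.imwrite('pics/end.png',np.hstack([a,b])[:,:,::-1])
"
```

```text
slip [(0.68, array([0.4405, 0.2325, 0.0052]))]
ferrule_medium [(0.59, array([0.4438, 0.2326, 0.0162]))]
flux_tin [(0.53, array([ 0.4475,  0.3358, -0.0029]))]
ferrule_large [(0.67, array([ 0.4751, -0.2021,  0.0062]))]
ferrule_small [(0.85, array([ 0.4748, -0.3115,  0.0051]))]
tray [(0.88, array([ 0.4715, -0.2483, -0.0003]))]
```

View pics/end.png

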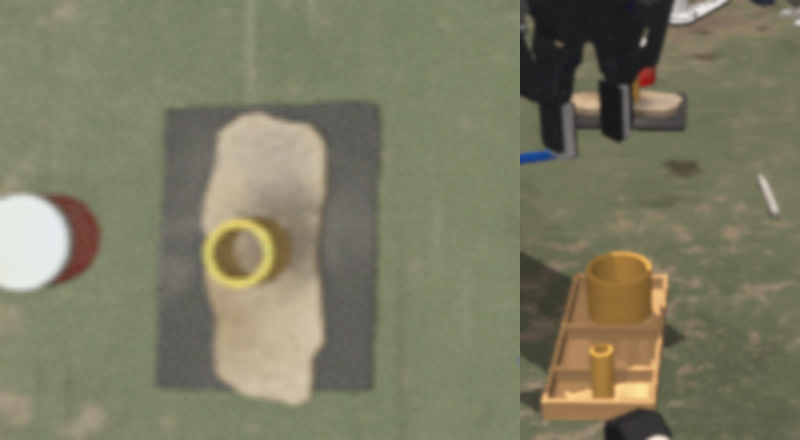

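The last picture shows the slip lengthways on the slate, about 6 mm off centre. The medium ferrule stands on it, the tin is about 31 mm clear of the slate, and the large and small ferrules are in their compartments. Handing in.

```bash
python3 -c "
from h import *
print(manip.hand_in())"
```

```text
the job is handed in; nothing more can be done
None
```

I set the bench up as asked and handed the job in at about 29 s on the robot clock. The last pictures show every piece upright or flat within its limits, but hand-in returned no verdict.

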